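# Reset the gas interlock of the bread oven with its key

### The job

Tip the keeper's sprung clamp arm up past its hold-open point so that it stays up, and take out the big steel key. Push the key fully down into the slot of the grey gas box, turn it clockwise to its stop and all the way back home, and draw it out. Then stand the key back in the keeper's pocket with the clamp arm left up, and do not disturb the dough stamp, the jar or the bowl.

Things in the scene. Friction and masses are not known exactly. Their poses are not given: they have to be found in the camera images.
- keeper: Fixed wooden key keeper on the table: a base slab 170 x 60 x 12 mm with a block 64 (x) x 60 (y) x 52 mm high (top at z = 52 mm) on its front end. Origin on the table under the middle of the block and its pocket; the base reaches from x = -40 to +130 mm. z up. A pocket 36 (x) x 15 (y) mm goes 40 mm deep down the middle of the block. Two steel posts 135 mm high, 34 mm apart inside, at x = +85 mm carry the clamp arm's hinge.
- clamp (a joint): Angle of the steel clamp arm about its hinge, which runs along the keeper's y at keeper (x +85, z 126 mm). 0: shut, the 24 mm wide arm lies level from the hinge towards keeper -x (to x = -21 mm, top at z = 131 mm) just over the key's head, so that the key cannot come out. Grows as the arm lifts. A spring pulls it shut below 0.8 rad (about 0.33 N m when shut) and throws it open above 0.8 rad, to a stop at 1.75 rad where it stands up leaning away from the key.
- lever_tip (a point): Middle of the black crossbar (40 mm along keeper y, 14 mm thick) on the end of the clamp's 75 mm hand lever, rigid with the arm. Shut: it leans 0.4 rad from vertical to keeper -x (tip at keeper x +56, z +195 mm). Push it to keeper +x to lift the arm. Past 0.8 rad the arm springs up behind the pusher: leave upwards, as pulling back would shut it. Open, the arm's top is 232 mm up.
- key: Loose steel key, 106 mm tall, 0.12 kg, at first standing upright in the keeper's pocket (tip on the pocket floor, 12 mm above the table). Origin at the centre of its lower end, z up along the key. Bit: 30 (x) x 10 (y) mm, z 0 to 18 mm. Round shaft 10 mm across, z 18 to 68 mm. Flat head: 40 (x) x 12 (y) mm, z 68 to 106 mm, to be gripped across its 12 mm thickness. Half a turn about z makes no difference to the fit.
- lock: Fixed grey gas interlock box, 110 (x) x 120 (y) mm, 75 mm high. Origin on the table under its centre, z up. In its top, centred, is a key slot 32.5 (along the lock's x) x 12.5 mm (along y), in a steel plate 8 mm thick. Key enters straight down with its wide side along the lock's x and goes 32 mm deep, to the bottom; only then is its bit below the plate and free to turn, and it cannot come out until it is turned home again.
- keyhole (a point): Centre of the mouth of the lock's slot, on the box's top face (75 mm above the table). Axes as the lock.
- barrel (a joint): Turn of the lock's barrel, which the key drives: 0 is home (slot in line), grows clockwise seen from above, hard stop at 1.2 rad. Stays where it is left (0.08 N m of friction). The key's bit has about 0.08 rad of play in it either way, so the key itself must be turned further than the barrel, until the stop is felt, in both directions.
- stamp: Bystander: turned wooden dough stamp, 56 mm across, 68 mm high. Origin under its base.
- jar: Bystander: amber glass jar, 64 mm across, 85 mm high. Origin under its base.
- bowl: Bystander: white bowl, 130 mm across, 60 mm high. Origin under its base.
Not all that is in view belongs to the job. Of the things that look like the key, the smallest one is meant.

How it is judged:
By the outcome, as a careful person would: the job done as asked, in the order asked, and still so for the second after the job is handed in, with the robot touching nothing.
It also fails if it takes over 72 s, if anything falls off the work surface, if the arm or the gripper's body presses on something with over 40 N, if the wrist force passes 120 N, or if a joint passes its speed limit or range.

### The arm

A 7-joint arm with a two-finger parallel gripper is mounted at the origin on the work surface. World frame = base frame: x ahead of the robot, y to its left, z up, the work surface at z = 0. Lengths are in mm, angles in rad, forces in N, time in s.
With the tool pointing down it reaches from about 350 to 900 mm from the base axis. Payload 8.1 kg.
Tool frame: the origin (TCP) lies between the finger pads; the fingertips stand 14 mm ahead of it and the grasp point (between the pads) lies 5 mm behind it; z points along the fingers, y is the line along which they close (so a half turn about z gives the same grasp; the last joint's range is limited). The gripper opens to 92 mm and grips with 3 to 60 N. Pads are 19 mm wide; open, the fingers measure 130 mm over their backs; the gripper's body (75 mm by 190 mm) begins 47 mm behind the grasp point.
Start: joints at [-1.395, 0.434, 0.025, 1.573, -0.012, 1.134, -0.075], TCP at [172.029, 600.873, 209.342] pointing down, gripper open.
Joint ranges: [-2.62, 2.62], [-0.44, 2.09], [-1.27, 1.32], [0.08, 2.57], [-1.32, 4.46], [0.12, 2], [-2.74, 2.74]. Speed limits (rad/s): [2.22, 2.22, 3.01, 3.01, 3.14, 3.14, 3.14].

### API

Orientations are given as a unit quaternion [w, x, y, z].
In Python, from bench import * gives the robot as it stands. The module is installed in compiled form; this text tells all that it offers.
- The arm moves only by the shell command python3 -m jog 'ROWS' [FORCE]. ROWS is text: rows parted by semicolons, each of 5 numbers parted by spaces: the closure, from -1 (fully open) to 1 (shut), then the shift along the tool's x, y, z in m, then the turn about the tool's z in degrees. In form: jaw tx ty tz turn; .... A call has 1 to 20 rows; each row is the pose to reach, as a shift and turn from the pose commanded when the call began, along the tool's axes at that moment; what a row does not reach only later rows make up. A row lasts 1/12 s, in which the tool goes at most 41.7 mm and 7.16 degrees, less where a joint would pass 70% of its speed; a pose out of reach is approached as far as the arm can. A call with a gripper value outside its range is refused whole. The fingers move at their own pace and stop on an object; FORCE is the grip in N (left out, the last holds). Time passes only in rows, so rows that repeat a pose let the fingers close. It gives the time, the measured TCP pose, the force, the opening and the grip force at its end, in the units of the state.
- read_state(): the state, without advancing time (a new reading comes with each control period).
- capture(name): name is "scene" or "side" or "wrist"; returns (picture, depth): 420x560x3 uint8, red, green, blue; 420x560 float32, mm along the optical axis (not along the pixel's ray), 0 where there is no reading.
- get_calibration(name): a dict with "K" (3x3 intrinsics, pixels), "pose" (4x4, takes a point from camera to world coordinates). Camera axes: x right, y down, z forward; pixel columns grow to the right and rows downward; lengths in mm; the calibration is good to about 2 mm. A picture is of the moment at which its call begins: read the wrist's pose just before it. get_calibration takes no time and is no camera call; for the wrist camera it gives the pose at the moment of the call.
- close_job(): hands the job in; it is judged then, once.
The state is a dict: "time_s": time; "joint_pos": joint angles; "qd": joint speeds; "tau": joint torques, N m; "tcp_pos": TCP position; "tool_rot": TCP orientation; "ft_force": force on the tool from outside, world axes, zero at the start; "wrist_torque": the same for the moment, N m; "gripper_width": finger opening in mm; "gripper_force": force on a finger pad.
Only numpy, scipy, OpenCV 4.12 (cv2) and the standard library are available. Lean on these libraries where they do the work, as an engineer would, in place of code of your own. Each camera call takes 0.05 s, during which the arm holds its last target. There are 200 camera calls.

## Working session

There is one attempt and no reset: what is moved stays moved. The work goes in short steps, Python scripts to look and compute and a shell command to move; the robot and the scene stay as the last step left them, time stands still between calls to the robot, and variables do not carry over. Pictures are saved under pics/ and viewed, at most 14 in all, crops included, and the job is handed in when it is done.

```bash
mkdir -p pics; cat > h.py <<'E'
from bench import *
import numpy as np, cv2
def snap(n,f):
    c=get_calibration(n); im,d=capture(n)
    np.savez('pics/'+f+'.npz',im=im,d=d,K=c['K'],P=c['pose']); cv2.imwrite('pics/'+f+'.png',im[:,:,::-1]); return im,d,np.array(c['K']),np.array(c['pose'])
def load(f): z=np.load('pics/'+f+'.npz'); return z['im'],z['d'],z['K'],z['P']
def cloud(d,K,P):
    v,u=np.mgrid[:d.shape[0],:d.shape[1]]
    p=np.stack([(u-K[0,2])/K[0,0]*d,(v-K[1,2])/K[1,1]*d,d],-1)
    w=p@P[:3,:3].T+P[:3,3]; w[d<=0]=np.nan; return w
def onz(u,v,z,K,P):
    r=P[:3,:3]@np.linalg.solve(K,[u,v,1]); return P[:3,3]+r*(z-P[2,3])/r[2]
E
python3 - <<'E'
from h import *
for n in('scene','side'):
    im,d,K,P=snap(n,n+'0'); print(n,P.round(2).tolist(),K[0,0])
im,d,K,P=snap('wrist','wrist0')
a=[cv2.imread(f'pics/{n}0.png') for n in('scene','side')]
cv2.imwrite('pics/s.png',cv2.resize(a[0],(800,600)));cv2.imwrite('pics/t.png',cv2.resize(a[1],(800,600)))
print(read_state())
E
```

```text
scene [[0.27, 0.81, -0.52, 993.17], [0.96, -0.23, 0.13, -78.26], [-0.02, -0.54, -0.84, 760.53], [0.0, 0.0, 0.0, 1.0]] 380.851093118102
side [[0.96, -0.16, 0.23, 343.59], [-0.28, -0.55, 0.79, -724.03], [-0.0, -0.82, -0.57, 686.34], [0.0, 0.0, 0.0, 1.0]] 472.3273231606212
{'time_s': 0.15, 'joint_pos': array([-1.39454444,  0.43508921,  0.02497937,  1.57385518, -0.01159236,
        1.133979  , -0.0751356 ]), 'qd': array([-1.75665924e-04, -1.58450768e-03,  8.26962069e-05, -1.65376276e-03,
        2.14969881e-03,  5.99544130e-04, -7.66026452e-05]), 'tau': array([ 3.16332851e-03, -6.68264437e+01,  9.86702889e-01, -3.14693427e+01,
       -6.04249933e-02,  3.93633905e-02,  8.85637019e-05]), 'tcp_pos': array([171.97706977, 600.47107187, 208.7217237 ]), 'tool_rot': array([-2.33058410e-05,  1.39026829e-01,  9.90288437e-01, -5.92491443e-04]), 'ft_force': array([-0.3161436 ,  0.0461082 ,  0.02700579]), 'wrist_torque': array([ 0.06813382,  0.00435597, -0.00443981]), 'gripper_force': 0.0, 'gripper_width': 91.64316714392419}
```

View pics/s.png

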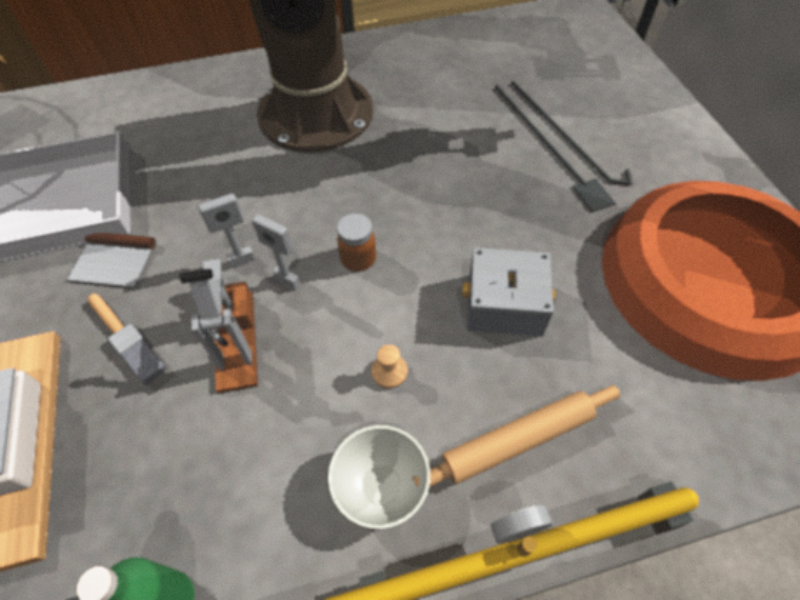

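View pics/t.png

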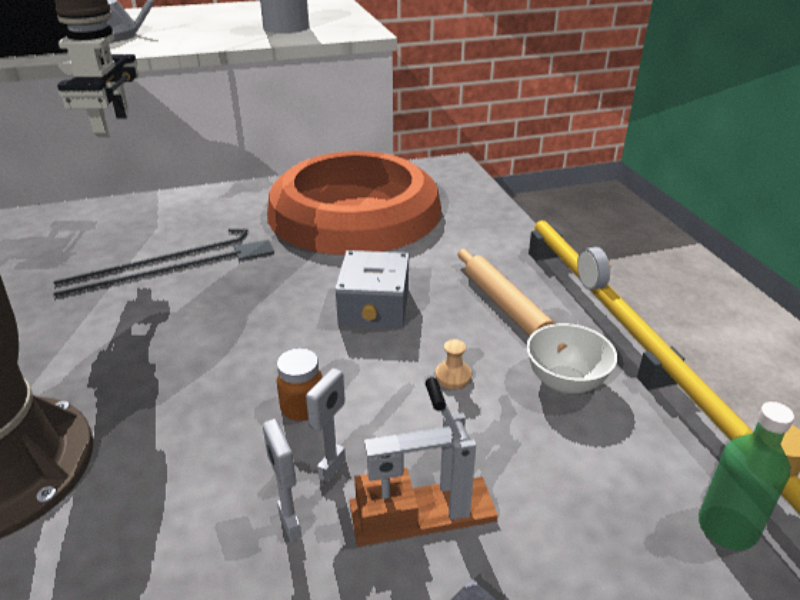

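Scene view: lock at (512,290) and keeper at (225,335) of the enlarged picture. The jar is at (356,242), the stamp at (389,365) and the bowl at (380,477). Two larger look-alike keys stand at (222,215) and (270,235). In the side view the key sits under the arm at (385,465), the crossbar is at (435,393) and the slot at (374,270).

```bash
python3 - <<'E'
from h import *
for n in('scene','side'):
    im,d,K,P=load(n+'0'); w=cloud(d,K,P)
    lk=(512,290) if n=='scene' else (373,275)
    c=onz(lk[0]*.7,lk[1]*.7,75,K,P); print(n,'lock guess',c.round(1))
    def blob(c,r,z0,z1):
        m=(np.hypot(w[...,0]-c[0],w[...,1]-c[1])<r)&(w[...,2]>z0)&(w[...,2]<z1); return w[m]
    p=blob(c,110,70,82); R=cv2.minAreaRect(p[:,:2].astype(np.float32)); print('lock top',len(p),np.median(p[:,2]).round(1),R)
    b=(225,335) if n=='scene' else (420,500)
    c=onz(b[0]*.7,b[1]*.7,60,K,P); print('keeper guess',c.round(1))
    for z0,z1 in((6,18),(45,58),(120,138),(138,185),(185,215)):
        p=blob(c,110,z0,z1)
        if len(p)>5: print(z0,z1,len(p),np.median(p,0).round(1),cv2.minAreaRect(p[:,:2].astype(np.float32)),p.min(0).round(),p.max(0).round())
im,d,K,P=load('side0')
cv2.imwrite('pics/c1.png',np.hstack([cv2.resize(im[250:390,230:360,::-1],None,fx=4,fy=4,interpolation=cv2.INTER_CUBIC)[:, :],cv2.resize(im[165:240,225:295,::-1],(280,300),interpolation=cv2.INTER_CUBIC).copy() if 0 else cv2.copyMakeBorder(cv2.resize(im[165:240,225:295,::-1],(280,300),interpolation=cv2.INTER_CUBIC),0,260,0,0,0)]))
E
```

```text
scene lock guess [594.8 200.3  75. ]
lock top 2235 74.1 ((573.7465209960938, 207.49700927734375), (120.46388244628906, 112.54061126708984), 69.0965805053711)
keeper guess [ 542.6 -230.2   60. ]
6 18 890 [ 570.3 -231.2   11.6] ((518.3399047851562, -267.36785888671875), (140.10699462890625, 169.0333709716797), 85.11731719970703) [ 440. -340.    6.] [ 607. -192.   18.]
45 58 372 [ 480.5 -208.3   51.1] ((508.356201171875, -221.3196563720703), (49.1442985534668, 134.9122772216797), 80.84065246582031) [ 443. -256.   45.] [ 574. -192.   58.]
120 138 581 [ 554.3 -221.8  130.3] ((513.1576538085938, -225.64671325683594), (52.741512298583984, 119.37783813476562), 84.83171844482422) [ 453. -257.  120.] [ 575. -204.  138.]
138 185 316 [ 547.2 -229.4  162. ] ((552.351806640625, -231.03472900390625), (25.395748138427734, 38.27023696899414), 77.19570922851562) [ 535. -248.  138.] [ 568. -217.  185.]
185 215 210 [ 534.9 -228.   198.5] ((532.1681518554688, -228.20465087890625), (39.972049713134766, 14.024618148803711), 89.93328857421875) [ 525. -248.  185.] [ 539. -208.  203.]
side lock guess [564.7 1
[... 348 characters left out ...]
063 [ 471.7 -237.2   51.1] ((503.05877685546875, -228.27145385742188), (61.59587478637695, 129.20529174804688), 85.66070556640625) [ 437. -259.   45.] [ 566. -193.   58.]
120 138 1155 [ 516.2 -231.8  129.7] ((508.65802001953125, -229.301025390625), (54.18474578857422, 118.02135467529297), 85.36995697021484) [ 449. -260.  120.] [ 569. -205.  138.]
138 185 110 [ 541.7 -242.1  159.1] ((542.4569702148438, -232.7295379638672), (24.27625274658203, 22.341222763061523), 82.1917953491211) [ 530. -245.  139.] [ 552. -221.  182.]
185 215 205 [ 524.3 -235.4  199.6] ((525.7733764648438, -229.77281188964844), (42.19350051879883, 14.179926872253418), 82.811279296875) [ 518. -251.  188.] [ 534. -208.  204.]
```

View pics/c1.png

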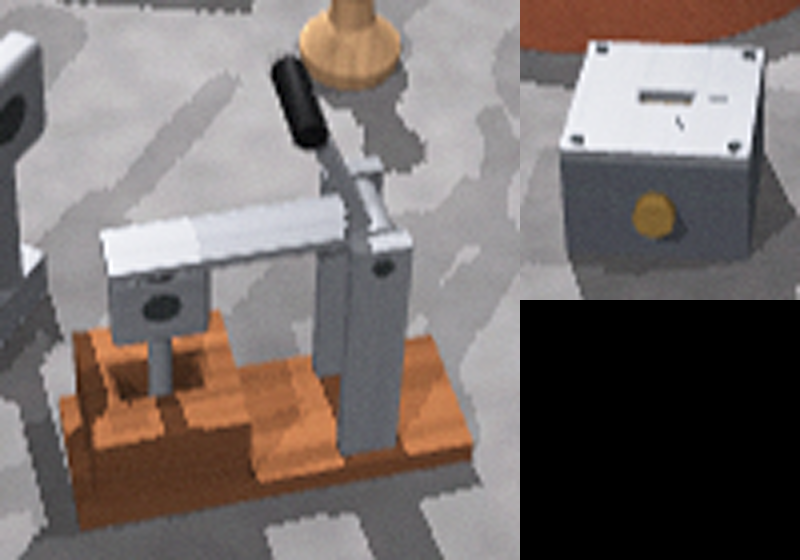

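The left crop shows the key under the level arm, in the pocket, with the crossbar at top. The right crop shows the slot centred, long side roughly along the lock's x. Next I'll get the wrist camera mount and the obstacle heights.

```bash
python3 - <<'E'
from h import *
from scipy.spatial.transform import Rotation as R
im,d,K,P=load('wrist0'); s=read_state()
q=s['tool_rot']; T=R.from_quat(np.r_[q[1:],q[0]]).as_matrix()
print('tool',T.round(3).tolist()); print('cam in tool',(T.T@(P[:3,3]-s['tcp_pos'])).round(1),(T.T@P[:3,:3]).round(3).tolist(),K.round(1).tolist())
im,d,K,P=load('side0'); w=cloud(d,K,P)
m=(w[...,0]>330)&(w[...,0]<445)&(w[...,1]>-300)&(w[...,1]<-100)&(w[...,2]>25)
p=w[m]; print('lookalike/jar',p.min(0).round(),p.max(0).round())
for lo in (60,100,130): 
    q=p[p[:,2]>lo]; print(lo,len(q),(q.min(0).round(),q.max(0).round()) if len(q) else '')
E
```

```text
tool [[-0.961, 0.275, -0.0], [0.275, 0.961, -0.001], [-0.0, -0.001, -1.0]]
cam in tool [  76.1   -0.6 -175.7] [[-0.002, -0.96, -0.281], [1.0, -0.002, -0.0], [-0.0, -0.281, 0.96]] [[368.3, 0.0, 283.0], [0.0, 368.3, 211.8], [0.0, 0.0, 1.0]]
lookalike/jar [ 346. -253.   25.] [ 445. -107.  154.]
60 1618 (array([ 346., -231.,   60.]), array([ 445., -107.,  154.]))
100 1436 (array([ 346., -231.,  100.]), array([ 445., -107.,  154.]))
130 919 (array([ 346., -231.,  130.]), array([ 445., -107.,  154.]))
```

```bash
R="1 -0.49 -0.268 -0.03 5"; python3 -m jog '1 0 0 -0.03 0;1 -0.49 -0.268 -0.03 5;1 -0.49 -0.268 -0.03 5;1 -0.49 -0.268 -0.03 5;1 -0.49 -0.268 -0.03 5;1 -0.49 -0.268 -0.03 5;1 -0.49 -0.268 -0.03 5;1 -0.49 -0.268 -0.03 5;1 -0.49 -0.268 -0.03 5;1 -0.49 -0.268 -0.03 5;1 -0.49 -0.268 -0.03 5;1 -0.49 -0.268 -0.03 5;1 -0.49 -0.268 -0.03 5;1 -0.49 -0.268 -0.03 5;1 -0.49 -0.268 -0.03 5;1 -0.49 -0.268 -0.03 5;1 -0.49 -0.268 -0.03 5;1 -0.49 -0.268 -0.03 5' 30
cat >> h.py <<'E'
from scipy.spatial.transform import Rotation as R
def tool():
    s=read_state(); q=s['tool_rot']; return R.from_quat(np.r_[q[1:],q[0]]).as_matrix(), s['tcp_pos'], s
def go(x,y,z,yaw=None):
    T,p,s=tool(); t=T.T@(np.array([x,y,z])-p); cur=np.degrees(np.arctan2(T[1,1],T[0,1]))
    print('t=%.2f tcp'%s['time_s'],p.round(1),'yaw_y %.1f'%cur,'-> rows m',(t/1000).round(4),'' if yaw is None else 'turn %.1f'%(cur-yaw), 'F',s['ft_force'].round(1),'q7 %.2f'%s['joint_pos'][6],'w %.1f'%s['gripper_width'])
E
python3 - <<'E'
from h import *
im,d,K,P=snap('wrist','wl'); w=cloud(d,K,P)
m=(abs(w[...,2]-75)<6)&(np.hypot(w[...,0]-571,w[...,1]-207)<95)
p=w[m]; print(len(p),np.median(p[:,2]),cv2.minAreaRect(p[:,:2].astype(np.float32)))
n=m.astype(np.uint8)*255; u=P[:3,:3].T@(np.array([571,207,75])-P[:3,3]); u=K@u/u[2]; print(u)
x,y=int(u[0]),int(u[1]); np.save('pics/o.npy',[x-60,y-60])
cv2.imwrite('pics/wl2.png',np.hstack([cv2.resize(im[y-60:y+60,x-60:x+60,::-1],(480,480),interpolation=cv2.INTER_CUBIC),cv2.copyMakeBorder(cv2.resize(im[:,:,::-1],(320,240)),0,240,0,0,0)]))
go(508,-227,240,85)
E
```

```text
time_s: 1.65
tcp_pos: [568.4, 209.5, 239.0]
tool_rot: [-0.001, 0.181, 0.983, 0.0]
ft_force: [-0.6, 0.3, -0.0]
gripper_width: 0.6
gripper_force: 0.0
14101 75.2950263746261 ((569.7677001953125, 207.7332000732422), (120.46903228759766, 110.54135131835938), 68.65595245361328)
[281.95651301 191.538468     1.        ]
t=1.70 tcp [568.2 210.  239.1] yaw_y 69.1 -> rows m [-0.0993 -0.4298 -0.0012] turn -15.9 F [0.2 0.8 0.2] q7 0.86 w 0.7
```

View pics/wl2.png

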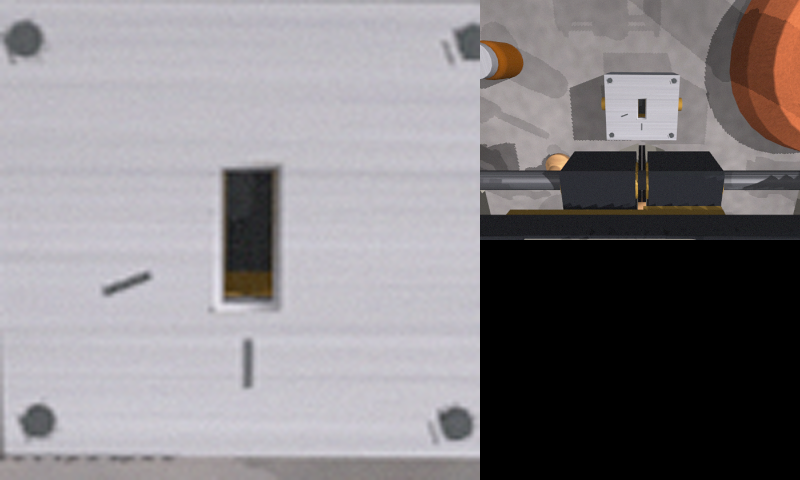

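Slot in the crop: centre about (250,235), spanning columns 223–277 and rows 167–303, with its long side along the tool's x. Now move to the clamp.

```bash
python3 - <<'E'
from h import *
im,d,K,P=load('wl'); o=np.load('pics/o.npy')
for c in((250,235),(223,167),(277,303)): print(onz(o[0]+c[0]/4-.4,o[1]+c[1]/4-.4,75,K,P).round(1))
E
python3 -m jog '1 0.06 -0.43 -0.02 -16;1 0.06 -0.43 -0.02 -16;1 0.06 -0.43 -0.02 -16;1 0.06 -0.43 -0.02 -16;1 0.06 -0.43 -0.02 -16;1 0.06 -0.43 -0.02 -16;1 0.06 -0.43 -0.02 -16;1 0.06 -0.43 -0.02 -16;1 0.06 -0.43 -0.02 -16;1 0.06 -0.43 -0.02 -16;1 0.06 -0.43 -0.02 -16;1 0.06 -0.43 -0.02 -16;1 0.06 -0.43 -0.02 -16;1 0.06 -0.43 -0.02 -16'
python3 - <<'E'
from h import *
im,d,K,P=snap('wrist','wk'); w=cloud(d,K,P)
cv2.imwrite('pics/wk2.png',cv2.resize(im[:,:,::-1],(800,600)))
for z0,z1 in((46,57),(125,135),(135,160),(185,206)):
    m=(w[...,2]>z0)&(w[...,2]<z1)&(np.hypot(w[...,0]-500,w[...,1]+227)<130); p=w[m]
    if len(p)>9: print(z0,z1,len(p),np.median(p,0).round(1),cv2.minAreaRect(p[:,:2].astype(np.float32)))
go(486,-225,200,85)
E
```

```text
[569.4 208.8  75. ]
[552.  208.7  75. ]
[587.3 208.8  75. ]
time_s: 2.87
tcp_pos: [360.0, -170.0, 259.4]
tool_rot: [0.0, 0.042, 0.999, 0.0]
ft_force: [-1.1, 0.3, -0.0]
gripper_width: 0.3
gripper_force: 0.0
46 57 568 [ 442.6 -229.8   52. ] ((437.03802490234375, -188.71197509765625), (20.68358039855957, 132.2109832763672), 9.119366645812988)
125 135 63 [ 403.4 -149.2  129.9] ((404.9403381347656, -143.8429412841797), (21.939889907836914, 10.138169288635254), 88.24374389648438)
135 160 414 [ 407.  -143.7  151.5] ((394.3003845214844, -175.93661499023438), (107.14529418945312, 13.059355735778809), 68.29010772705078)
t=2.92 tcp [ 360.1 -170.   259.3] yaw_y 85.2 -> rows m [-0.13   -0.0444  0.0593] turn 0.2 F [-0.3  0.1 -0.2] q7 1.79 w 0.6
```

View pics/wk2.png

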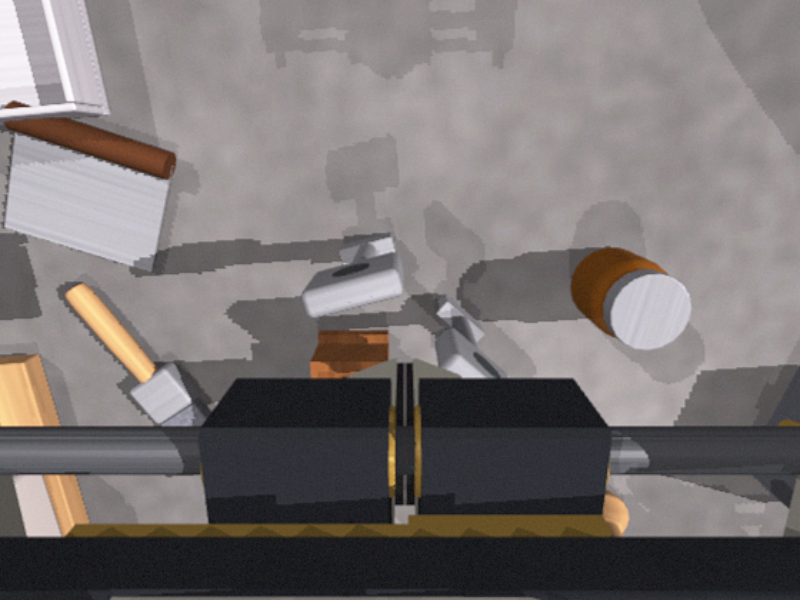

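Oops, I stopped short of the keeper. The view shows the look-alikes at (350,285) and (475,360), the jar at (635,300), and only the keeper's front edge. I'll move over the keeper.

```bash
python3 -m jog '1 -0.135 -0.044 0 0;1 -0.135 -0.044 0 0;1 -0.135 -0.044 0 0;1 -0.135 -0.044 0 0;1 -0.135 -0.044 0 0'
python3 - <<'E'
from h import *
im,d,K,P=snap('wrist','wk3'); w=cloud(d,K,P)
cv2.imwrite('pics/wk4.png',cv2.resize(im[:,:,::-1],(800,600)))
for z0,z1 in((46,57),(126,135),(138,160),(190,206)):
    m=(w[...,2]>z0)&(w[...,2]<z1)&(w[...,0]>(441 if z1<140 else 330))&(w[...,1]>-300)&(w[...,1]<-100); p=w[m]
    if len(p)>9: print(z0,z1,len(p),np.median(p,0).round(1),p.min(0).round(),p.max(0).round(),cv2.minAreaRect(p[:,:2].astype(np.float32)))
go(490,-225,200,85)
E
```

```text
time_s: 3.33
tcp_pos: [494.3, -226.2, 258.0]
tool_rot: [-0.0, 0.041, 0.999, -0.001]
ft_force: [-1.0, -0.6, -0.6]
gripper_width: 0.3
gripper_force: 0.0
46 57 2246 [ 464.9 -220.2   52.2] [ 441. -257.   46.] [ 566. -192.   57.] ((503.3236389160156, -227.22984313964844), (60.095787048339844, 127.82366180419922), 85.14451599121094)
126 135 3140 [ 495.  -226.4  130.7] [ 441. -256.  126.] [ 549. -118.  135.] ((480.91864013671875, -203.6760711669922), (86.84722137451172, 161.60107421875), 48.39312744140625)
138 160 4248 [ 370.7 -174.8  152.4] [ 351. -229.  138.] [ 450. -108.  155.] ((390.2551574707031, -161.6676025390625), (147.19395446777344, 45.3141975402832), 53.932395935058594)
190 206 10 [ 521.5 -211.3  195.4] [ 519. -248.  194.] [ 523. -210.  196.] ((520.3452758789062, -228.61294555664062), (38.425472259521484, 1.0346993207931519), 85.06107330322266)
t=3.38 tcp [ 492.1 -225.9  258. ] yaw_y 85.2 -> rows m [0.0021 0.0008 0.058 ] turn 0.2 F [-0.4  0.1  0.1] q7 1.97 w 0.4
```

View pics/wk4.png

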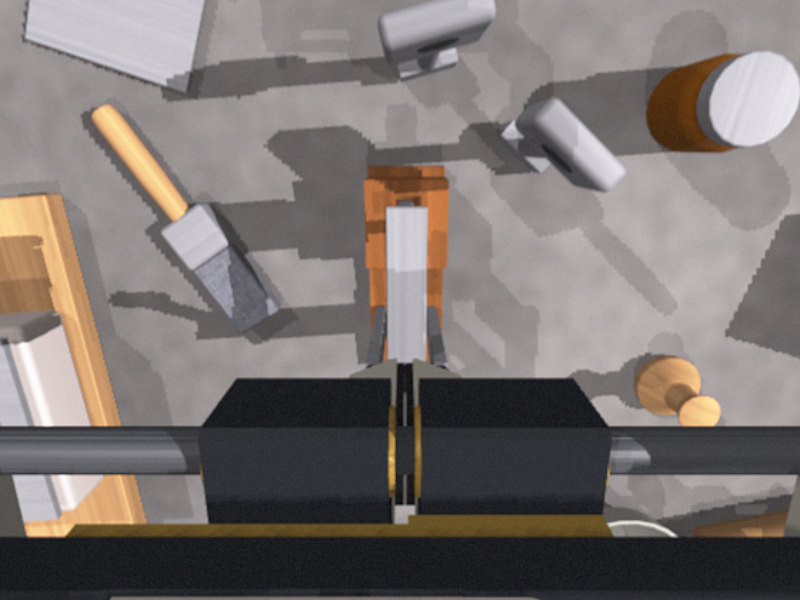

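Keeper yaw is −4.9°, with the pocket near (471,−224) and the crossbar at (527,−229). The arm is centred in front of the fingers. A 152 mm tall look-alike comes near (450,−130), so I'll grip the key high. Push the lever now and leave upwards.

```bash
python3 -m jog '1 0 0 0.03 0;1 0 0 0.058 0;1 0 0 0.058 0;1 -0.012 0 0.058 0;1 -0.024 0 0.058 0;1 -0.036 0 0.058 0;1 -0.048 0 0.058 0;1 -0.06 0 0.058 0;1 -0.07 0 0.058 0;1 -0.08 0 0.058 0;1 -0.09 0 0.058 0;1 -0.1 0 0.058 0;1 -0.105 0 0.058 0;1 -0.105 0 0.058 0'; python3 -m jog '1 0 0 -0.02 0;1 0 0 -0.05 0;1 0 0 -0.085 0;1 0 0 -0.085 0;1 0.02 0 -0.085 0;1 0.06 0 -0.085 0;0 0.1 0 -0.085 0;0 0.125 0 -0.085 0;0 0.125 0 -0.085 0;0 0.125 0 -0.085 0;0 0.125 0 -0.085 0'
python3 - <<'E'
from h import *
im,d,K,P=snap('wrist','wk5'); w=cloud(d,K,P); s,_,_,_=snap('side','s5')
a=cv2.resize(im[:,:,::-1],(400,300)); b=cv2.resize(s[230:390,200:370,::-1],(400,376))
cv2.imwrite('pics/wk6.png',np.hstack([cv2.copyMakeBorder(cv2.resize(im[60:330,150:410,::-1],(400,415)),0,0,0,0,0),cv2.copyMakeBorder(b,0,39,0,0,0)]))
for z0,z1 in((46,57),(112,121)):
    m=(w[...,2]>z0)&(w[...,2]<z1)&(abs(w[...,0]-471)<45)&(abs(w[...,1]+224)<45); p=w[m]
    if len(p)>9: print(z0,z1,len(p),np.median(p,0).round(1),p.min(0).round(),p.max(0).round(),cv2.minAreaRect(p[:,:2].astype(np.float32)))
go(471,-224,160,85)
E
```

```text
time_s: 4.55
tcp_pos: [595.6, -236.0, 201.3]
tool_rot: [0.0, 0.043, 0.999, -0.0]
ft_force: [-0.3, -0.5, -0.9]
gripper_width: 0.7
gripper_force: 0.0
time_s: 5.47
tcp_pos: [470.6, -225.3, 286.7]
tool_rot: [0.001, 0.043, 0.999, 0.0]
ft_force: [0.4, 0.5, -0.1]
gripper_width: 28.9
gripper_force: 0.0
46 57 2005 [ 461.6 -224.5   52.2] [ 437. -257.   48.] [ 506. -192.   55.] ((471.5115661621094, -224.6076202392578), (60.13760757446289, 64.55397033691406), 85.14682006835938)
112 121 11 [ 452. -223.  116.] [ 452. -228.  112.] [ 453. -219.  117.] ((452.03326416015625, -223.49305725097656), (8.535212516784668, 0.6215121746063232), 84.36060333251953)
t=5.57 tcp [ 471.  -225.3  286.2] yaw_y 85.1 -> rows m [0.0002 0.0013 0.1262] turn 0.1 F [0.6 0.2 0.2] q7 1.96 w 37.1
```

View pics/wk6.png

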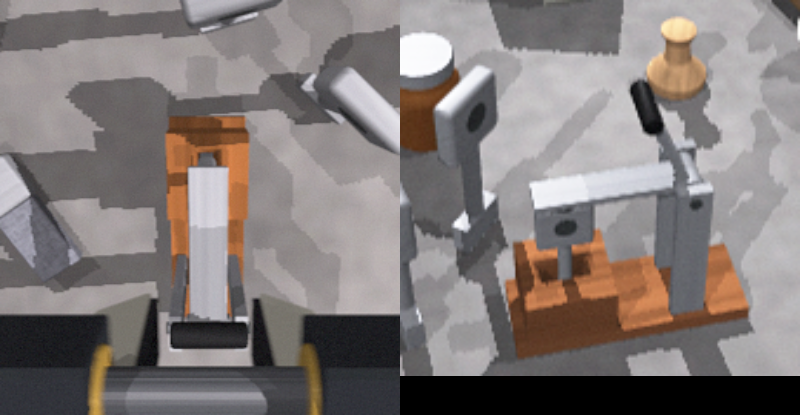

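The arm is still shut in both views (side crop: arm level, bar at (645,105)). I'll redo the push in stages and watch.

```bash
python3 -m jog '1 -0.015 0 0.03 0;1 -0.015 0 0.06 0;1 -0.015 0 0.09 0;1 -0.015 0 0.09 0;1 -0.015 0 0.09 0;1 -0.015 0 0.09 0;1 -0.03 0 0.09 0;1 -0.04 0 0.09 0;1 -0.05 0 0.09 0;1 -0.06 0 0.09 0;1 -0.07 0 0.09 0;1 -0.07 0 0.09 0'
python3 - <<'E'
from h import *
s,_,_,_=snap('side','s7'); s2,_,_,_=snap('scene','s8'); go(540,-230,197,85)
cv2.imwrite('pics/s7c.png',np.hstack([cv2.resize(s[180:380,200:400,::-1],(400,400)),cv2.resize(s2[120:320,60:260,::-1],(400,400))]))
E
```

```text
time_s: 6.57
tcp_pos: [542.1, -231.3, 196.5]
tool_rot: [0.001, 0.043, 0.999, -0.0]
ft_force: [0.4, 0.2, -0.0]
gripper_width: 0.2
gripper_force: 0.0
t=6.67 tcp [ 539.9 -231.6  196.2] yaw_y 85.0 -> rows m [ 0.      0.0016 -0.0008] turn 0.0 F [-0.3  0.1  0.3] q7 2.01 w 0.4
```

View pics/s7c.png

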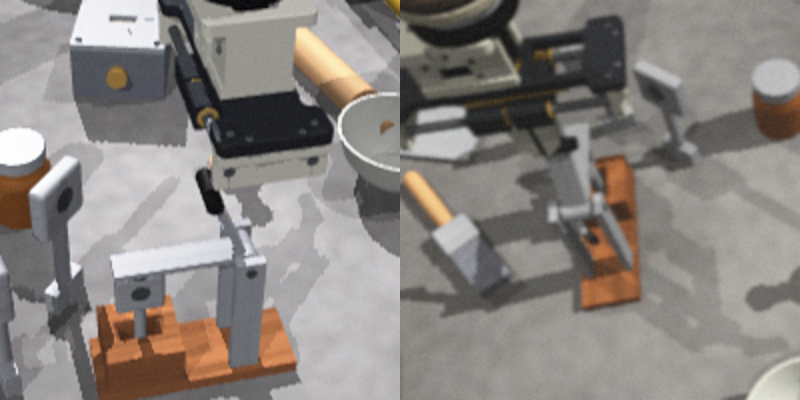

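```bash
python3 - <<'E'
from h import *
for f in('s7','s8'):
    im,d,K,P=load(f); w=cloud(d,K,P)
    for n,X in(('tcp',(540,-231.6,196)),('tip',(540,-231.6,182)),('bar0',(527,-229,195)),('body',(540,-231,250))):
        u=P[:3,:3].T@(np.array(X)-P[:3,3]); u=K@u/u[2]; r=w[int(u[1]),int(u[0])]; print(f,n,u[:2].round(),'seen',r.round())
    m=(w[...,2]>176)&(w[...,2]<245)&(np.hypot(w[...,0]-535,w[...,1]+229)<140)
    for z in range(176,245,6):
        p=w[m&(abs(w[...,2]-z)<3)]
        if len(p):print(z,len(p),p.min(0).round(),p.max(0).round())
E
```

```text
s7 tcp [313. 274.] seen [ 506. -316.  281.]
s7 tip [313. 281.] seen [612. -50.  -1.]
s7 bar0 [305. 275.] seen [ 524. -235.  201.]
s7 body [315. 246.] seen [ 507. -311.  322.]
176 9 [ 530. -244.  176.] [ 536. -241.  179.]
182 4 [ 531. -243.  180.] [ 535. -241.  182.]
188 3 [ 521. -249.  189.] [ 527. -249.  191.]
194 42 [ 518. -251.  191.] [ 530. -212.  197.]
200 138 [ 518. -250.  197.] [ 533. -209.  203.]
206 1 [ 524. -226.  203.] [ 524. -226.  203.]
s8 tcp [135. 197.] seen [ 555. -226.  217.]
s8 tip [138. 201.] seen [ 537. -234.  180.]
s8 bar0 [136. 191.] seen [ 555. -220.  230.]
s8 body [125. 179.] seen [ 581. -217.  298.]
176 18 [ 538. -240.  176.] [ 542. -218.  179.]
182 41 [ 535. -241.  180.] [ 541. -217.  184.]
188 40 [ 533. -246.  185.] [ 539. -212.  190.]
194 27 [ 529. -248.  191.] [ 539. -208.  197.]
200 49 [ 525. -226.  197.] [ 538. -208.  203.]
212 6 [ 551. -238.  212.] [ 554. -229.  215.]
218 19 [ 552. -242.  216.] [ 555. -224.  221.]
224 36 [ 551. -249.  221.] [ 556. -216.  227.]
230 57 [ 536. -249.  227.] [ 556. -214.  233.]
236 56 [ 535. -249.  233.] [ 556. -213.  239.]
242 59 [ 537. -251.  239.] [ 556. -213.  245.]
```

```bash
python3 - <<'E'
from h import *
T,p,s=tool()
C=np.array([[-0.002,-0.96,-0.281],[1,-.002,0],[0,-.281,.96]]); c=np.array([76.1,-.6,-175.7])
for f in('wrist0','wk3','wk5'):
    im,d,K,P=load(f); Q=np.eye(4); Q[:3,:3]=C; Q[:3,3]=c; w=cloud(d,K,Q)
    for z in range(-80,25,8):
        m=(abs(w[...,2]-z)<4)&(abs(w[...,0])<25)&(abs(w[...,1])<75); q=w[m]
        if len(q): print(f,z,len(q),q.min(0).round(),q.max(0).round())
E
```

```text
wrist0 -80 1046 [ -7. -50. -84.] [ 13.  48. -76.]
wrist0 -72 849 [-11. -50. -76.] [  8.  48. -68.]
wrist0 -64 841 [-11. -63. -68.] [ 12.  62. -60.]
wrist0 -56 1287 [-10. -65. -60.] [ 12.  63. -52.]
wrist0 -48 1130 [ -9. -65. -52.] [ 12.  63. -44.]
wrist0 -40 1076 [ -2. -64. -44.] [ 12.  62. -36.]
wrist0 -32 992 [ -7. -64. -36.] [ 12.  62. -28.]
wrist0 -24 763 [ -9. -61. -28.] [ 12.  60. -20.]
wrist0 -16 159 [ -9. -53. -20.] [ 12.  51. -17.]
wk3 -80 31 [  2.  -3. -84.] [  7.   2. -81.]
wk3 -72 33 [ -8.  -3. -72.] [ -2.   2. -69.]
wk3 -64 251 [-10.  -3. -65.] [  0.   1. -62.]
wk3 -56 82 [  9.  -3. -58.] [ 11.   1. -52.]
wk3 -48 158 [  9.  -5. -52.] [ 12.   3. -44.]
wk3 -40 167 [ -2.  -5. -44.] [ 12.   3. -36.]
wk3 -32 472 [ -1. -18. -36.] [ 12.  16. -28.]
wk3 -24 342 [  9. -14. -28.] [ 12.  13. -20.]
wk3 -16 47 [  9.  -7. -20.] [ 12.   5. -17.]
wk5 -80 331 [ -4. -18. -84.] [ 13.  17. -76.]
wk5 -72 271 [-10. -18. -76.] [  7.  16. -68.]
wk5 -64 477 [-11. -22. -68.] [ 12.  20. -60.]
wk5 -56 528 [-10. -24. -60.] [ 12.  22. -52.]
wk5 -48 566 [-10. -26. -52.] [ 12.  24. -44.]
wk5 -40 591 [ -2. -27. -44.] [ 12.  25. -36.]
wk5 -32 669 [ -5. -32. -36.] [ 12.  30. -28.]
wk5 -24 463 [ -9. -29. -28.] [ 12.  27. -20.]
wk5 -16 81 [ -1. -21. -20.] [ 12.  19. -17.]
```

Measured: the real fingertips end about 17 mm *behind* the reported TCP, so they passed over the bar. From now on tip height = reported z + 17. I'll repeat the push lower.

```bash
python3 -m jog '1 0.03 0 0 0;1 0.055 0 0 0;1 0.055 0 0.015 0;1 0.055 0 0.031 0;1 0.055 0 0.031 0;1 0.045 0 0.031 0;1 0.035 0 0.031 0;1 0.025 0 0.031 0;1 0.015 0 0.031 0;1 0.005 0 0.031 0;1 -0.005 0 0.031 0;1 -0.015 0 0.031 0;1 -0.025 0 0.031 0;1 -0.035 0 0.031 0;1 -0.045 0 0.031 0;1 -0.055 0 0.031 0;1 -0.055 0 0.031 0'; python3 -m jog '1 0 0 -0.02 0;1 0 0 -0.05 0;1 0 0 -0.075 0;1 0 0 -0.075 0;1 0.03 0 -0.075 0;1 0.07 0 -0.075 0;0 0.11 0 -0.075 0;0 0.125 0 -0.075 0;0 0.125 0 -0.075 0;0 0.125 0 -0.075 0;0 0.125 0 -0.075 0'
python3 - <<'E'
from h import *
im,d,K,P=snap('wrist','w9'); w=cloud(d,K,P); s,_,_,_=snap('side','s9')
cv2.imwrite('pics/w9c.png',np.hstack([cv2.resize(im[60:330,150:410,::-1],(400,415)),cv2.resize(s[210:390,200:370,::-1],(400,415))]))
for z0,z1 in((46,57),(112,121)):
    m=(w[...,2]>z0)&(w[...,2]<z1)&(abs(w[...,0]-471)<45)&(abs(w[...,1]+224)<40); p=w[m]
    if len(p)>9: print(z0,z1,len(p),np.median(p,0).round(1),p.min(0).round(),p.max(0).round(),cv2.minAreaRect(p[:,:2].astype(np.float32)))
go(471,-224.5,78,85)
E
```

```text
time_s: 8.08
tcp_pos: [597.9, -236.0, 165.5]
tool_rot: [0.001, 0.043, 0.999, -0.0]
ft_force: [-0.9, 0.5, -0.4]
gripper_width: 0.9
gripper_force: 0.0
time_s: 9.0
tcp_pos: [471.5, -225.3, 240.6]
tool_rot: [0.001, 0.043, 0.999, -0.0]
ft_force: [1.1, 0.3, -0.4]
gripper_width: 29.0
gripper_force: 0.0
46 57 3038 [ 467.2 -221.9   52.2] [ 437. -257.   47.] [ 505. -192.   55.] ((471.221435546875, -224.55902099609375), (60.08336639404297, 63.7800407409668), 85.0523452758789)
112 121 636 [ 470.5 -225.2  118. ] [ 452. -232.  112.] [ 491. -218.  120.] ((471.2049255371094, -225.37258911132812), (11.114627838134766, 39.05540466308594), 85.1812515258789)
t=9.10 tcp [ 471.4 -225.4  240.2] yaw_y 85.1 -> rows m [0.0006 0.0009 0.1622] turn 0.1 F [-0.  -0.1 -0.6] q7 1.98 w 36.8
```

View pics/w9c.png

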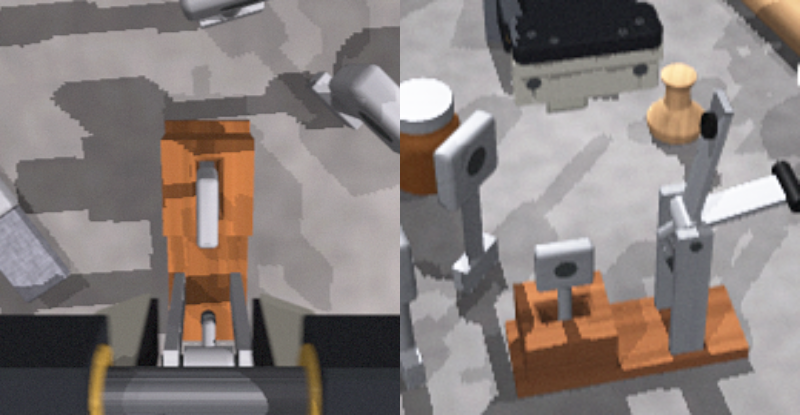

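The arm now stands up and the key is free, its head at (471.2,−225.4), right under the TCP. Descend and grip.

```bash
python3 -m jog '0 0 0 0.04 0;0 0 0 0.08 0;0 0 0 0.12 0;0 0 0 0.15 0;0 0 0 0.162 0;0 0 0 0.162 0;1 0 0 0.162 0;1 0 0 0.162 0;1 0 0 0.162 0;1 0 0 0.162 0;1 0 0 0.162 0;1 0 0 0.162 0;1 0 0 0.162 0;1 0 0 0.162 0' 50
```

```text
time_s: 10.27
tcp_pos: [470.6, -225.8, 79.0]
tool_rot: [0.001, 0.043, 0.999, -0.0]
ft_force: [-0.3, -0.1, 6.2]
gripper_width: 11.5
gripper_force: 50.0
```

```bash
python3 -m jog '1 0 0 -0.02 0;1 0 0 -0.045 0;1 0 0 -0.08 0;1 0 0 -0.12 0;1 0 0 -0.155 0;1 0 0 -0.155 0;1 -0.015 0.04 -0.155 2;1 -0.02 0.08 -0.155 5;1 -0.03 0.12 -0.155 8;1 -0.04 0.16 -0.155 11;1 -0.05 0.2 -0.155 14;1 -0.06 0.24 -0.155 16.4;1 -0.06 0.28 -0.155 16.4;1 -0.06 0.32 -0.155 16.4;1 -0.06 0.36 -0.155 16.4;1 -0.061 0.4 -0.155 16.4;1 -0.061 0.43 -0.13 16.4;1 -0.061 0.4406 -0.1 16.4;1 -0.061 0.4406 -0.085 16.4;1 -0.061 0.4406 -0.08 16.4'
python3 - <<'E'
from h import *
im,d,K,P=snap('wrist','wi'); w=cloud(d,K,P); T,p,s=tool()
go(569.5,208.4,154,68.66); print(s['gripper_width'])
q=(w-p)@T
for z in range(-16,80,6):
    m=(abs(q[...,2]-z)<3)&(abs(q[...,0])<24)&(abs(q[...,1])<24); a=q[m]
    if len(a): print(z,len(a),a.min(0).round(1),a.max(0).round(1))
u=P[:3,:3].T@(np.array([569.5,208.4,80])-P[:3,3]); u=K@u/u[2]; x,y=int(u[0]),int(u[1]); print(x,y)
y0=max(0,min(y-60,300));cv2.imwrite('pics/wi2.png',cv2.resize(im[y0:y0+120,x-70:x+70,::-1],(700,600),interpolation=cv2.INTER_CUBIC)); print(x-70,y0)
E
```

```text
time_s: 11.93
tcp_pos: [566.7, 208.9, 154.9]
tool_rot: [-0.002, 0.184, 0.983, -0.002]
ft_force: [-0.3, 0.2, -0.9]
gripper_width: 11.5
gripper_force: 50.0
t=11.98 tcp [567.4 207.8 155.6] yaw_y 68.7 -> rows m [-0.0017  0.0014  0.0016] turn -0.0 F [-1.  -0.8 -1.6] q7 0.95 w 11.8
11.831036810610263
-16 134 [ 10.2 -11.2 -19. ] [ 20.2  11.2 -13. ]
-10 109 [ 16.3  -6.  -13. ] [19.9  6.  -7. ]
-4 55 [17.3 -5.6 -7. ] [19.9  5.6 -3. ]
44 23 [ 3.1 -2.9 42.2] [ 4.9  4.1 46.5]
50 283 [ 1.7 -4.2 47.2] [15.   4.8 53. ]
56 40 [14.3 -4.3 53. ] [15.1  4.8 58.9]
62 32 [14.3 -4.4 59.4] [15.2  5.  64.7]
68 13 [14.5 -3.8 65.2] [15.   4.4 67.3]
284 219
214 159
```

View pics/wi2.png

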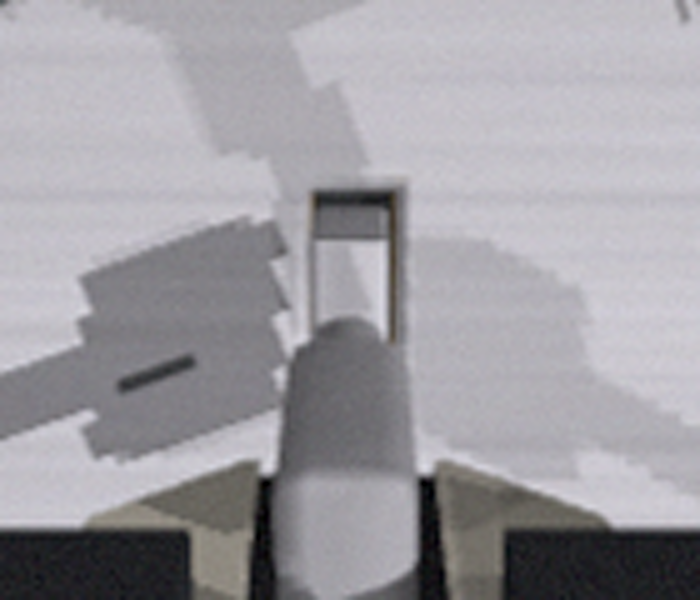

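The key hangs straight and centred (bit face at tool x +15, y ±5). The slot mouth spans columns 312–402 with its robot-side edge at row 190, and the bit shows above it at columns 315–388. Compute the correction.

```bash
python3 - <<'E'
from h import *
im,d,K,P=load('wi'); T,p,s=tool()
for c in((312,190),(402,190),(357,190),(357,240)):
    X=onz(214+c[0]/5-.4,159+c[1]/5-.4,75,K,P); print(c,X.round(1),((X-p)@T).round(1))
u=lambda X:(lambda v:(K@v/v[2])[:2])(P[:3,:3].T@(np.array(X)-P[:3,3]))
# edges: expected pixel positions of mouth at slot centre guess
for n in((16.25,6.25),(16.25,-6.25)):
    a=np.radians(68.66); ux=np.array([-np.sin(a),np.cos(a)])  # tool +x dir
    uy=np.array([np.cos(a),np.sin(a)]); X=np.r_[np.array([569.5,208.4])+ux*n[0]+uy*n[1],75]; print(((u(X)-[214,159]+.4)*5).round())
go(569.5,208.4,154,68.66)
# box edges of the top face around in this view
w=cloud(d,K,P);m=(abs(w[...,2]-75)<4)&(np.hypot(w[...,0]-570,w[...,1]-208)<95);print(cv2.minAreaRect(w[m][:,:2].astype(np.float32)))
E
```

```text
(312, 190) [552.7 208.1  75. ] [13.5 -4.7 80.7]
(402, 190) [557.4 220.1  75. ] [13.6  8.2 80.7]
(357, 190) [555.1 214.1  75. ] [13.5  1.7 80.7]
(357, 240) [562.  211.4  75. ] [ 6.1  1.7 80.7]
[400. 185.]
[313. 185.]
t=11.98 tcp [567.4 207.8 155.6] yaw_y 68.7 -> rows m [-0.0017  0.0014  0.0016] turn -0.0 F [-1.  -0.8 -1.6] q7 0.95 w 11.8
((561.1019287109375, 211.10928344726562), (120.39497375488281, 92.01010131835938), 68.69658660888672)
```

```bash
python3 -m jog '1 -0.0025 0.0014 0 0;1 -0.0025 0.0014 0.005 0;1 -0.0025 0.0014 0.01 0;1 -0.0025 0.0014 0.013 0;1 -0.0025 0.0014 0.016 0;1 -0.0025 0.0014 0.019 0;1 -0.0025 0.0014 0.021 0;1 -0.0025 0.0014 0.021 0'; python3 -c "
from h import *
go(0,0,0)"
```

```text
time_s: 12.65
tcp_pos: [573.3, 209.1, 141.0]
tool_rot: [0.001, 0.186, 0.983, 0.002]
ft_force: [-8.5, -1.7, 29.1]
gripper_width: 11.5
gripper_force: 50.1
t=12.65 tcp [573.3 209.1 141. ] yaw_y 68.6 -> rows m [ 0.4579 -0.4044  0.1384]  F [-8.5 -1.7 29.1] q7 0.96 w 11.5
```

Contact at the plate, key not in. Back up a little and look.

```bash
python3 -m jog '1 0 0 -0.006 0;1 0 0 -0.012 0;1 0 0 -0.012 0;1 0 0 -0.012 0'
cat > look.py <<'E'
from h import *
import sys
P0=[]
for i in range(4):
    im,d,K,P=snap('wrist',sys.argv[1]); T,p,s=tool(); P0.append(np.r_[p,s['ft_force']])
    print(p.round(1), (T.T@(P[:3,3]-p)).round(1))
p=np.mean(P0,0)[:3]
w=cloud(d,K,P); q=(w-p)@T
for n,lo,hi in(('shaft/bit',48,66),('head',-10,-4)):
    m=(q[...,2]>lo)&(q[...,2]<hi)&(abs(q[...,0])<24)&(abs(q[...,1])<9)&(w[...,2]>79); a=q[m]; print(n,len(a),a.min(0).round(1),a.max(0).round(1)) if len(a) else 0
x,y=284,219; cv2.imwrite('pics/'+sys.argv[1]+'c.png',cv2.resize(im[159:279,214:354,::-1],(700,600),interpolation=cv2.INTER_CUBIC))
go(569.5,208.4,154,68.66)
E
python3 look.py wj
```

```text
time_s: 12.98
tcp_pos: [572.1, 208.6, 149.5]
tool_rot: [0.0, 0.185, 0.983, 0.0]
ft_force: [0.8, -0.6, -1.2]
gripper_width: 11.7
gripper_force: 50.0
[571.8 208.5 149.1] [  75.9   -0.5 -176.1]
[571.7 208.5 148.9] [  75.9   -0.5 -175.9]
[571.7 208.5 148.8] [  76.    -0.5 -175.8]
[571.7 208.5 148.8] [  76.    -0.6 -175.8]
shaft/bit 338 [ 0.6 -5.9 48. ] [14.3  4.  65.8]
head 90 [ 15.6  -6.9 -10. ] [19.1  4.8 -4.1]
t=13.18 tcp [571.7 208.5 148.8] yaw_y 68.6 -> rows m [ 0.002  -0.0009 -0.0052] turn -0.0 F [-1.   0.8 -2. ] q7 0.95 w 11.4
```

View pics/wjc.png

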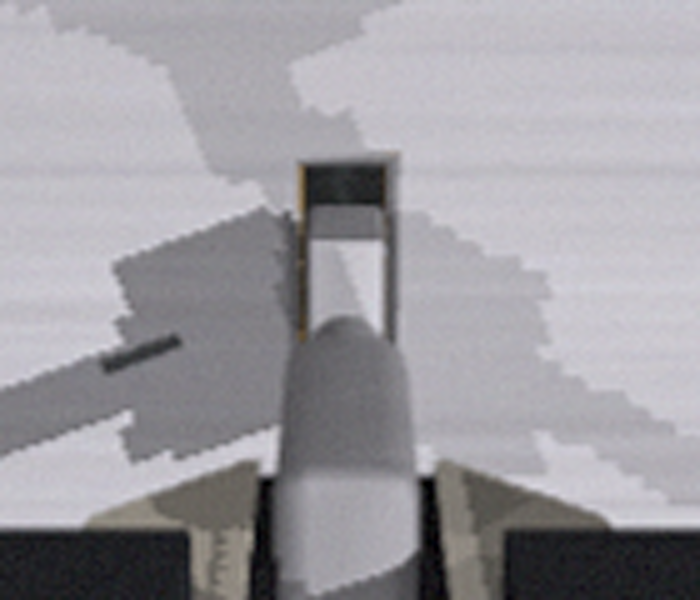

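Slot mouth: far edge at row 162, columns 300–392. The bit's front-bottom edge is at row 206, columns 310–385, so it is well placed laterally but off along the slot.

```bash
python3 - <<'E'
from h import *
im,d,K,P=load('wj'); T,p,s=tool()
for c,z in(((345,162),75),((300,200),75),((391,200),75),((310,207),82),((385,207),82)):
    X=onz(214+c[0]/5-.4,159+c[1]/5-.4,z,K,P); print(c,z,((X-p)@T).round(2))
E
```

```text
(345, 162) 75 [17.99 -0.76 73.8 ]
(300, 200) 75 [12.56 -7.06 73.8 ]
(391, 200) 75 [12.53  5.66 73.79]
(310, 207) 82 [13.35 -5.52 66.8 ]
(385, 207) 82 [13.33  4.67 66.79]
```

```bash
python3 -m jog '1 0.0027 -0.0003 0 0;1 0.0027 -0.0003 0 0;1 0.0027 -0.0003 0 0;1 0.0027 -0.0003 0 0;1 0.0027 -0.0003 0.003 0;1 0.0027 -0.0003 0.005 0;1 0.0027 -0.0003 0.007 0;1 0.0027 -0.0003 0.009 0;1 0.0027 -0.0003 0.011 0;1 0.0027 -0.0003 0.013 0;1 0.0027 -0.0003 0.013 0'; python3 -c "
from h import *
go(569.5,208.4,136,68.66)"
```

```text
time_s: 14.1
tcp_pos: [569.1, 209.1, 135.8]
tool_rot: [-0.0, 0.185, 0.983, -0.0]
ft_force: [0.0, 0.6, -1.3]
gripper_width: 11.7
gripper_force: 50.0
t=14.10 tcp [569.1 209.1 135.8] yaw_y 68.6 -> rows m [-0.0007 -0.0005 -0.0002] turn -0.0 F [ 0.   0.6 -1.3] q7 0.95 w 11.7
```

It's in. Push on to the bottom.

```bash
python3 -m jog '1 0 0 0.004 0;1 0 0 0.008 0;1 0 0 0.012 0;1 0 0 0.016 0;1 0 0 0.02 0;1 0 0 0.023 0;1 0 0 0.025 0;1 0 0 0.0265 0;1 0 0 0.0265 0;1 0 0 0.0265 0'; python3 -c "
from h import *
go(569.5,208.4,110,68.66); print(tool()[2]['wrist_torque'])"
```

```text
time_s: 14.93
tcp_pos: [569.5, 209.3, 110.0]
tool_rot: [0.0, 0.186, 0.983, 0.0]
ft_force: [-0.2, 0.1, 0.3]
gripper_width: 11.9
gripper_force: 50.0
t=14.93 tcp [569.5 209.3 110. ] yaw_y 68.6 -> rows m [-0.0003 -0.0009  0.    ] turn -0.0 F [-0.2  0.1  0.3] q7 0.97 w 11.9
[ 0.01294266 -0.01622805  0.03172242]
```

No floor contact yet; creep until it is felt.

```bash
python3 -m jog '1 0 0 0.001 0;1 0 0 0.002 0;1 0 0 0.002 0;1 0 0 0.002 0'; python3 -m jog '1 0 0 0.001 0;1 0 0 0.002 0;1 0 0 0.002 0'
```

```text
time_s: 15.27
tcp_pos: [570.1, 209.5, 109.9]
tool_rot: [0.001, 0.186, 0.983, 0.001]
ft_force: [-5.1, -1.4, 17.8]
gripper_width: 11.5
gripper_force: 50.0
time_s: 15.52
tcp_pos: [571.0, 209.7, 109.7]
tool_rot: [0.002, 0.186, 0.983, 0.002]
ft_force: [-8.8, -2.1, 34.0]
gripper_width: 11.9
gripper_force: 50.1
```

Floor felt. Ease off and turn clockwise.

```bash
python3 -m jog '1 0 0 -0.0032 0;1 0 0 -0.0032 5;1 0 0 -0.0032 10;1 0 0 -0.0032 15;1 0 0 -0.0032 20;1 0 0 -0.0032 25;1 0 0 -0.0032 30;1 0 0 -0.0032 35;1 0 0 -0.0032 40;1 0 0 -0.0032 45;1 0 0 -0.0032 50;1 0 0 -0.0032 55;1 0 0 -0.0032 60;1 0 0 -0.0032 64;1 0 0 -0.0032 67;1 0 0 -0.0032 70;1 0 0 -0.0032 72;1 0 0 -0.0032 73;1 0 0 -0.0032 74;1 0 0 -0.0032 74'; python3 -c "
from h import *
go(569.5,208.4,110,68.66); print(tool()[2]['wrist_torque'])"
```

```text
time_s: 17.18
tcp_pos: [570.5, 209.3, 109.9]
tool_rot: [0.001, 0.74, 0.673, 0.001]
ft_force: [1.1, -0.3, 5.6]
gripper_width: 12.0
gripper_force: 50.0
t=17.18 tcp [570.5 209.3 109.9] yaw_y -5.4 -> rows m [-0.001  -0.0009 -0.0001] turn -74.1 F [ 1.1 -0.3  5.6] q7 -0.10 w 12.0
[-0.40041714 -0.18757085  0.05147941]
```

```bash
python3 -m jog '1 0 0 0 1;1 0 0 0 2;1 0 0 0 3;1 0 0 0 3'; python3 -c "
from h import *
go(569.5,208.4,110,68.66); print(tool()[2]['wrist_torque'])"; python3 -m jog '1 0 0 0 1;1 0 0 0 2;1 0 0 0 3;1 0 0 0 3'; python3 -c "
from h import *
go(569.5,208.4,110,68.66); print(tool()[2]['wrist_torque'])"
```

```text
time_s: 17.52
tcp_pos: [570.5, 209.3, 109.9]
tool_rot: [0.001, 0.757, 0.653, 0.001]
ft_force: [1.0, -1.6, 5.7]
gripper_width: 11.9
gripper_force: 50.6
t=17.52 tcp [570.5 209.3 109.9] yaw_y -8.4 -> rows m [-0.001  -0.0009 -0.0001] turn -77.1 F [ 1.  -1.6  5.7] q7 -0.15 w 11.9
[-0.45010871 -0.19401478  0.73253995]
time_s: 17.85
tcp_pos: [570.5, 209.3, 109.9]
tool_rot: [0.001, 0.774, 0.634, 0.001]
ft_force: [0.8, -1.4, 6.0]
gripper_width: 12.0
gripper_force: 52.7
t=17.85 tcp [570.5 209.3 109.9] yaw_y -11.3 -> rows m [-0.0011 -0.0008 -0.0001] turn -80.0 F [ 0.8 -1.4  6. ] q7 -0.19 w 12.0
[-0.49544457 -0.16111165  1.17353006]
```

Stop clearly felt (1.17 N m). Turn back home and past the play until the home stop is felt.

```bash
python3 -m jog '1 0 0 0 -5;1 0 0 0 -10;1 0 0 0 -15;1 0 0 0 -20;1 0 0 0 -25;1 0 0 0 -30;1 0 0 0 -35;1 0 0 0 -40;1 0 0 0 -45;1 0 0 0 -50;1 0 0 0 -55;1 0 0 0 -60;1 0 0 0 -65;1 0 0 0 -70;1 0 0 0 -75;1 0 0 0 -79;1 0 0 0 -81;1 0 0 0 -83;1 0 0 0 -84;1 0 0 0 -84'; python3 -c "
from h import *
go(569.5,208.4,110,68.66); print(tool()[2]['wrist_torque'])";python3 -m jog '1 0 0 0 -1;1 0 0 0 -2;1 0 0 0 -3;1 0 0 0 -3'; python3 -c "
from h import *
go(569.5,208.4,110,68.66); print(tool()[2]['wrist_torque'])"
```

```text
time_s: 19.52
tcp_pos: [569.5, 209.1, 109.9]
tool_rot: [0.0, 0.151, 0.989, 0.0]
ft_force: [-2.5, -1.2, 7.9]
gripper_width: 11.7
gripper_force: 50.0
t=19.52 tcp [569.5 209.1 109.9] yaw_y 72.6 -> rows m [-0.0002 -0.0007 -0.0001] turn 4.0 F [-2.5 -1.2  7.9] q7 1.03 w 11.7
[-0.34103177  0.59537601 -0.10573602]
time_s: 19.85
tcp_pos: [569.5, 209.1, 109.9]
tool_rot: [0.0, 0.125, 0.992, 0.0]
ft_force: [-3.0, -0.3, 8.0]
gripper_width: 11.4
gripper_force: 50.1
t=19.85 tcp [569.5 209.1 109.9] yaw_y 75.6 -> rows m [-0.0002 -0.0007 -0.0001] turn 6.9 F [-3.  -0.3  8. ] q7 1.07 w 11.4
[-0.29143672  0.57671523 -0.3789909 ]
```

```bash
python3 -m jog '1 0 0 0 -1;1 0 0 0 -2;1 0 0 0 -2'; python3 -c "
from h import *
go(569.5,208.4,110,68.66); print(tool()[2]['wrist_torque'])";python3 -m jog '1 0 0 0 4;1 0 0 0 8.5;1 0 0 0 8.5;1 0 0 0 8.5;1 0 0 -0.003 8.5;1 0 0 -0.006 8.5;1 0 0 -0.009 8.5;1 0 0 -0.012 8.5;1 0 0 -0.015 8.5;1 0 0 -0.015 8.5'; python3 -c "
from h import *
go(569.5,208.4,110,68.66); print(tool()[2]['wrist_torque'])"
```

```text
time_s: 20.1
tcp_pos: [569.5, 209.1, 109.9]
tool_rot: [0.0, 0.108, 0.994, 0.0]
ft_force: [-2.5, -0.8, 8.5]
gripper_width: 11.6
gripper_force: 50.7
t=20.10 tcp [569.5 209.1 109.9] yaw_y 77.6 -> rows m [-0.0002 -0.0007 -0.0001] turn 8.9 F [-2.5 -0.8  8.5] q7 1.10 w 11.6
[-0.25703357  0.63183039 -0.8235526 ]
time_s: 20.93
tcp_pos: [569.7, 209.3, 124.7]
tool_rot: [0.0, 0.181, 0.983, 0.0]
ft_force: [0.1, 0.1, -1.6]
gripper_width: 11.5
gripper_force: 50.0
t=20.93 tcp [569.7 209.3 124.7] yaw_y 69.1 -> rows m [-0.0002 -0.001   0.0147] turn 0.5 F [ 0.1  0.1 -1.6] q7 0.97 w 11.5
[ 0.02519107 -0.00947869  0.07953153]
```

Home stop felt (−0.82 N m), and the key draws freely. Lift out and carry it back over the keeper.

```bash
python3 -m jog '1 0 0 -0.02 0;1 0 0 -0.06 0;1 0 0 -0.09 0;1 0 0 -0.11 0;1 0 0 -0.11 0;1 -0.006 -0.04 -0.11 0;1 -0.012 -0.08 -0.11 0;1 -0.018 -0.12 -0.11 -2;1 -0.023 -0.16 -0.11 -5;1 -0.029 -0.2 -0.11 -8;1 -0.034 -0.24 -0.11 -11;1 -0.04 -0.28 -0.11 -14;1 -0.046 -0.32 -0.11 -16;1 -0.052 -0.36 -0.11 -16;1 -0.057 -0.4 -0.11 -16;1 -0.061 -0.43 -0.11 -16;1 -0.063 -0.441 -0.11 -16;1 -0.063 -0.441 -0.11 -16;1 -0.063 -0.441 -0.11 -16;1 -0.063 -0.441 -0.11 -16'
cat > look2.py <<'E'
from h import *
import sys
for i in range(3): im,d,K,P=snap('wrist',sys.argv[1])
T,p,s=tool(); w=cloud(d,K,P); q=(w-p)@T
for n,lo,hi in(('shaft/bit',48,68),('head',-10,-4)):
    m=(q[...,2]>lo)&(q[...,2]<hi)&(abs(q[...,0])<24)&(abs(q[...,1])<9); a=q[m]; print(n,len(a),a.min(0).round(1),a.max(0).round(1)) if len(a) else 0
m=(abs(w[...,2]-52)<4)&(abs(w[...,0]-471)<45)&(abs(w[...,1]+224)<40); a=w[m]; print(cv2.minAreaRect(a[:,:2].astype(np.float32)))
cv2.imwrite('pics/'+sys.argv[1]+'c.png',cv2.resize(im[60:300,150:430,::-1],(700,600),interpolation=cv2.INTER_CUBIC))
go(471.2,-225,79,85.1)
E
python3 look2.py wr
```

```text
time_s: 22.6
tcp_pos: [471.2, -223.9, 233.4]
tool_rot: [-0.0, 0.042, 0.999, 0.0]
ft_force: [-0.1, 0.1, -0.5]
gripper_width: 11.8
gripper_force: 50.0
shaft/bit 314 [ 1.2 -5.7 48. ] [14.9  4.2 65.2]
head 86 [ 15.8  -6.6 -10. ] [19.4  5.  -4. ]
((471.5733947753906, -224.56161499023438), (59.99055862426758, 64.17069244384766), 85.24232482910156)
t=22.75 tcp [ 471.4 -223.8  233.8] yaw_y 85.3 -> rows m [ 1.000e-04 -1.300e-03  1.548e-01] turn 0.2 F [-0.5  0.4 -0.4] q7 1.99 w 11.7
```

View pics/wrc.png

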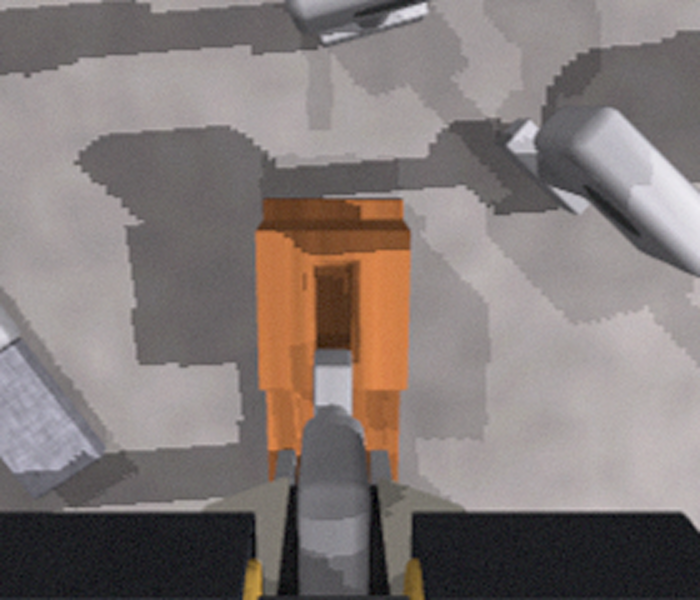

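The bit (columns 315–352) lines up with the pocket (columns 315–358). Lower it in.

```bash
python3 -m jog '1 0 0 0.035 0;1 0 0 0.07 0;1 0 0 0.095 0;1 0 0 0.105 0;1 0 0 0.11 0;1 0 0 0.114 0;1 0 0 0.117 0;1 0 0 0.12 0;1 0 0 0.123 0;1 0 0 0.126 0;1 0 0 0.126 0'
```

```text
time_s: 23.67
tcp_pos: [471.0, -225.2, 107.9]
tool_rot: [0.0, 0.043, 0.999, 0.0]
ft_force: [-0.4, -0.0, -1.9]
gripper_width: 11.7
gripper_force: 50.0
```

```bash
python3 -m jog '1 0 0 0.005 0;1 0 0 0.01 0;1 0 0 0.015 0;1 0 0 0.02 0;1 0 0 0.024 0;1 0 0 0.027 0;1 0 0 0.0285 0;1 0 0 0.0285 0;1 0 0 0.0285 0'
```

```text
time_s: 24.42
tcp_pos: [471.1, -225.3, 79.5]
tool_rot: [0.0, 0.043, 0.999, -0.0]
ft_force: [0.6, -0.0, -1.1]
gripper_width: 11.6
gripper_force: 50.0
```

```bash
python3 -m jog '1 0 0 0.0006 0;1 0 0 0.0006 0;0.6 0 0 0.0006 0;0.4 0 0 0.0006 0;0.2 0 0 0.0006 0;0.2 0 0 0.0006 0;0.2 0 0 0.0006 0;0.2 0 0 -0.02 0;0.2 0 0 -0.06 0;0.2 0 0 -0.1 0;0.2 0 0 -0.14 0;0.2 0 0 -0.18 0;0.2 0 0 -0.19 0;0.2 0 0 -0.19 0;0.2 0.03 0 -0.19 0;0.2 0.07 0 -0.19 0;0.2 0.07 0 -0.19 0;0.2 0.07 0 -0.19 0;0.2 0.07 0 -0.19 0'
python3 - <<'E'
from h import *
s,d,K,P=snap('side','sf'); sc,_,_,_=snap('scene','scf')
cv2.imwrite('pics/f.png',np.hstack([cv2.resize(s[140:390,180:430,::-1],(400,400)),cv2.resize(sc[120:380,100:400,::-1],(400,347)).copy() if 0 else cv2.copyMakeBorder(cv2.resize(sc[120:380,100:400,::-1],(400,347)),0,53,0,0,0)]))
w=cloud(d,K,P); m=(w[...,2]>108)&(w[...,2]<125)&(abs(w[...,0]-471)<30)&(abs(w[...,1]+224)<20); print(m.sum(),w[m].max(0).round(1),np.median(w[m],0).round(1)); go(0,0,0)
E
```

```text
time_s: 26.0
tcp_pos: [401.4, -219.0, 269.1]
tool_rot: [0.0, 0.042, 0.999, 0.0]
ft_force: [1.3, 0.3, 0.7]
gripper_width: 36.7
gripper_force: 0.0
219 [ 490.1 -220.6  120. ] [ 470.  -230.2  116.1]
t=26.10 tcp [ 402.1 -219.1  269.2] yaw_y 85.2 -> rows m [0.4191 0.1845 0.2692]  F [ 0.1 -0.1  0.8] q7 1.95 w 36.8
```

View pics/f.png

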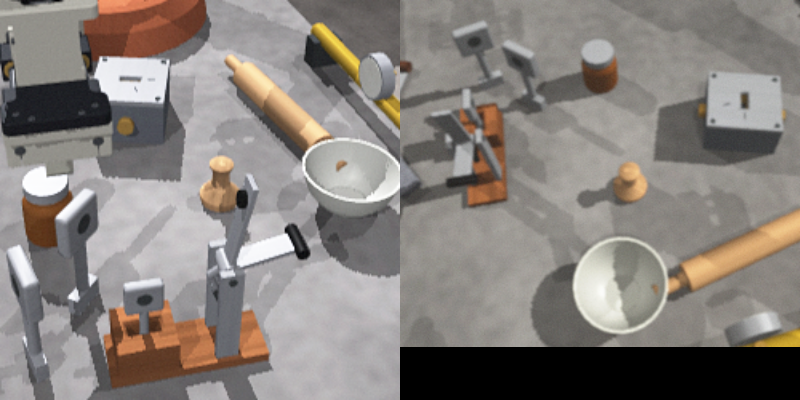

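The key stands in its pocket (145,300), the clamp arm is up (235,240), the bystanders are where they were, and the gripper is clear.

```bash
python3 -c "
from bench import *
print(close_job())"
```

```text
the job is handed in; nothing more can be done
None
```

The job is done and handed in at about 26 s: the clamp arm stands up, and the key was pushed to the bottom of the lock, turned clockwise to its stop and back home (both stops felt), drawn out and stood back in its pocket, with the stamp, jar and bowl not disturbed.

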